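# Reset a tripped pump control box

## Task

One of the two water pump control boxes on the shelf has tripped: its round overload button stands out further than the other box's. On the tripped box press the rocker to off, then push the overload button fully in so that it stays in, then press the rocker back to on. Do not touch the other box, whose pump is running, do not shift or lift the things lying around, and finish with the hand clear.

Things in the scene. Friction and masses are not known exactly. Their poses are not given: they have to be found in the camera images.
- pump_box_1: The tripped pump control box, left or right of the two: grey plastic, lying on its back, bolted down; 194 (x) x 134 (y) mm, lid top 85 mm high. Origin: centre of underside; x along its long side, away from its two conduits (these reach 40 mm beyond its -x end, under 50 mm high); z up. On the lid's middle line: white rocker in a black bezel at x = -35 mm, round overload button at x = +52 mm.
- rocker_1_pivot (a point): Fixed to the tripped box: middle of its rocker, on the hinge line (along y), 91.5 mm high. Rocker 52 mm long (along x), 30 wide, top a shallow V of two flat halves: a fully pressed half lies level at this height (bezel 3.5 mm lower), the other's free end stands 8 mm higher. Press 15 to 26 mm from this point; at 22 mm it takes about 4 N, then snaps over and stays.
- rocker_1 (a joint): Tripped box's rocker, rad: 0 = on (half towards the conduits, -x, is down; half towards the overload button stands up), 0.32 = off (half towards the button down, half towards the conduits up). Snaps over at 0.16. Starts at 0.
- overload_1_top (a point): Centre of the top of the tripped box's overload button, a black cap 22 mm across on a white stem in a steel collar (32 mm across, top 90 mm high). Moves with the button: 107 mm high standing out, 95 mm fully in (5 mm above the collar).
- overload_1 (a joint): Tripped box: travel of the overload button in m, pushed straight down: 0 = tripped, standing out; 0.012 = fully in. It takes about 4 N, latches past 0.0085 and then stays in; let go before that, it comes out again. Starts at 0.
- pump_box_2: The other pump control box, the same in all sizes and axes, running: its rocker is on and its overload button is in (only 5 mm above its collar). Not to be touched.
- rocker_2 (a joint): The other box's rocker, same meaning; starts and stays at 0, on.
- overload_2 (a joint): The other box's overload button, same meaning; starts and stays at 0.012, in.
- tyre_lever: Bystander, loose: brushed aluminium tyre lever, 180 x 18 x 12 mm, lying on the mat. Origin: underside, near its middle; x along it.
- mat: Bystander, fixed: red hard silicone mat, 150 mm square, 4 mm thick. Origin: centre of its underside.
- tin_box: Bystander, loose: closed tin box, 73 (x) x 113 (y) x 46 mm high. Origin: centre of its underside.
- tilt_bin: Bystander, fixed: white housing with one clear tilt-out bin, 130 (x) x 200 (y) x 150 mm high, the bin's front is its -x side. Origin: centre of its underside.
- tilt_bucket (a joint): Angle of the clear bin in rad: 0 = closed, grows as it tilts out; starts a little open (up to 0.2).

How it is judged:
By the outcome, as a careful person would: the job done as asked, in the order asked, and still so for the second after the job is handed in, with the robot touching nothing.
It also fails if it takes over 48 s, if anything falls off the work surface, if the arm or the gripper's body presses on something with over 40 N, if the wrist force passes 120 N, or if a joint passes its speed limit or range.

## Robot

A 6-joint arm with a two-finger parallel gripper is mounted at the origin on the work surface. World frame = base frame: x ahead of the robot, y to its left, z up, the work surface at z = 0. Lengths are in m, angles in rad, forces in N, time in s.
With the tool pointing down it reaches from about 0.375 to 0.75 m from the base axis. Payload 9 kg.
Tool frame: the origin (TCP) lies at the very end of the fingers, on their centre line; the grasp point (between the pads) lies 19 mm behind it; z points along the fingers, y is the direction in which the jaws open and shut (so a half turn about z gives the same grasp; the last joint's range is limited). The gripper opens to 85 mm and grips with 20 to 120 N. Pads are 22 mm wide; open, the fingers measure 114 mm over their backs; the gripper's body (76 mm by 85 mm) begins 54 mm behind the grasp point. The pads swing forward as they close: fully open they stand 13 mm farther back than shut.
Start: joints at [-1.543, 0.104, 0.097, 1.564, 0, 1.353], TCP at [0.146, -0.582, 0.231] pointing down, gripper open.
Joint ranges: [-2.99, 2.99], [-0.84, 1.86], [-1.1, 1.16], [-1.84, 2.11], [-1.51, 1.56], [-3.14, 3.14]. Speed limits (rad/s): [2.22, 2.22, 2.57, 3.14, 3.14, 3.14].

## Interface

Orientations are given as a 3x3 rotation matrix whose columns are the frame's x, y, z axes.
In Python, from plant import robot, ik, optics, current_time_s, current_joint_pos, current_qd, current_joint_torque, current_tcp_pos, current_eef_rot, current_force, current_torque, current_width gives the robot as it stands. Calls block until the motion is done:
- robot.goto(position, orientation): joint-space move of the TCP to a pose.
- robot.move_linear(position, ori=None, feed=0.15, max_force=None): straight line of the TCP; ori=None keeps the orientation; feed is the mean speed in m/s. With max_force (N) it stops when the force on the tool has changed by that much, and returns True; else False.
- robot.movej(angles): joint-space move.
- robot.move_gripper(opening, effort=None): opening from 0.0 (shut) to 1.0 (fully open); effort is the grip in N (None keeps the last); returns when the fingers have stopped.
- robot.sleep(seconds).
- ik(position, orientation): joint angles nearest the present ones, or None.
- optics.capture(name): name is "scene" or "top" or "wrist"; returns a dict with "image" (420x560x3 uint8, blue, green, red), "fov_y" (degrees; the focal length in pixels is half the picture's height over the tangent of half this angle, whatever the lens; pixels are square), "cx", "cy" (the principal point, pixels), "D" ([k1, k2, p1, p2, k3] as OpenCV has them; the pictures are not rectified), "eye" and "rotation" of the camera in the world. Camera axes: x right, y down, z forward; pixel columns grow to the right and rows downward; lengths in m; the calibration is good to about 2 mm. A picture is of the moment at which its call begins. There is no depth.
A pose or a line that the arm cannot do raises robot.MotionError and nothing moves.
- robot.close_job(): hands the job in, once; it reports no verdict.
Readings, each from a call of its own:
- current_time_s(): time.
- current_joint_pos(): joint angles.
- current_qd(): joint speeds.
- current_joint_torque(): joint torques, N m.
- current_tcp_pos(): TCP position.
- current_eef_rot(): TCP orientation.
- current_force(): force on the tool from outside, world axes, zero at the start.
- current_torque(): the same for the moment, N m.
- current_width(): opening from 0.0 (shut) to 1.0 (fully open).
Only numpy, scipy, OpenCV 4.12 (cv2) and the standard library are available. Lean on these libraries where they do the work, as an engineer would, in place of code of your own. Each camera call takes 0.05 s, during which the arm holds its last target.

## Working session

There is one attempt and no reset: what is moved stays moved. The work goes in short steps, each a Python script; the robot and the scene stay as the last script left them, time stands still between calls to the robot, and variables do not carry over. Pictures are saved under pics/ and viewed, and the job is handed in when it is done.

```bash
ls; mkdir -p pics; python3 - <<'E'
from plant import *
import cv2, pickle
print(current_time_s(), current_width())
for n in ["scene","top","wrist"]:
    d=optics.capture(n); pickle.dump(d,open(f"pics/{n}.pkl","wb"))
    cv2.imwrite(f"pics/{n}0.png",d["image"])
    print(n,d["fov_y"],d["cx"],d["cy"],d["D"],d["eye"],d["rotation"])
E
```

```text
pics
0.0 0.999268362509202
scene 55.875045159917036 276.72266805801667 205.8663590937561 [-0.08884802  0.          0.          0.          0.        ] [1.58744255 0.10392828 0.84985866] [[-0.0963044   0.6043833  -0.79085162]
 [ 0.99534701  0.06097515 -0.07460809]
 [ 0.00313041 -0.79435688 -0.60744328]]
top 42.15886217309413 279.24487315013954 211.7877660103423 [-0.09079986  0.          0.          0.          0.        ] [0.46337574 0.01019333 1.52971981] [[-0.02757386 -0.99532482  0.09256445]
 [-0.99958128  0.02664178 -0.01129033]
 [ 0.00877146 -0.09283701 -0.99564268]]
wrist 63.54661778865695 278.4598691995457 216.129681005264 [0.01877827 0.         0.         0.         0.        ] [ 0.21804452 -0.56387481  0.3717655 ] [[ 0.24333278 -0.92629305 -0.28769836]
 [-0.96994192 -0.23279591 -0.07084306]
 [-0.00135357  0.29628914 -0.95509733]]
```

View pics/scene0.png

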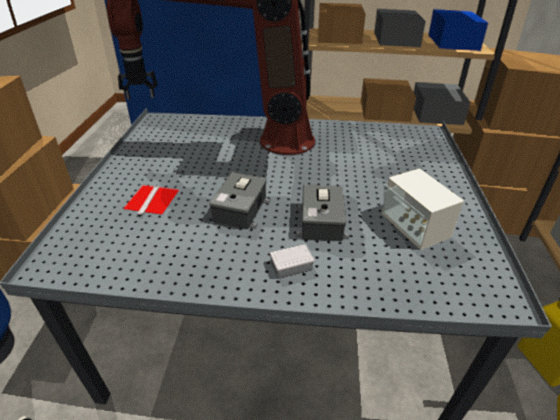

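View pics/top0.png

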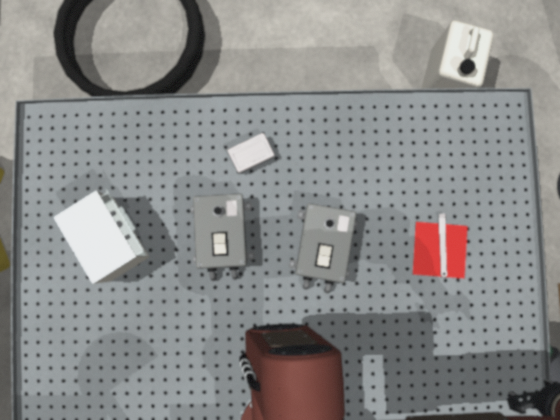

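View pics/wrist0.png

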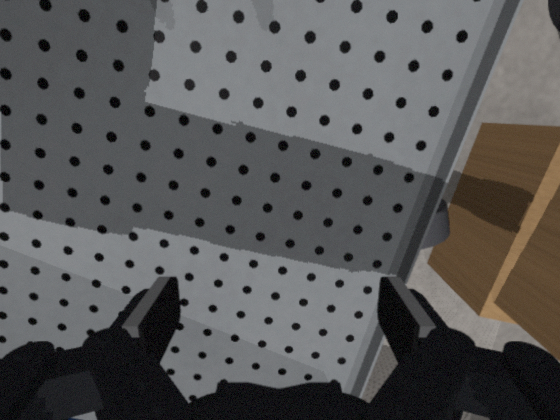

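The scene view shows boxes at about (238,198) and (323,210). In the top view they are at (220,232) and (326,245), conduits toward the robot. I'll enlarge both to compare the buttons.

```bash
python3 - <<'E'
import cv2,numpy as np
a=cv2.imread("pics/scene0.png")[165:245,200:360]
b=cv2.imread("pics/top0.png")[185:300,180:370]
cv2.imwrite("pics/za.png",cv2.resize(a,None,fx=5,fy=5,interpolation=cv2.INTER_CUBIC))
cv2.imwrite("pics/zb.png",cv2.resize(b,None,fx=4,fy=4,interpolation=cv2.INTER_CUBIC))
E
```

```text
(no output)
```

View pics/za.png

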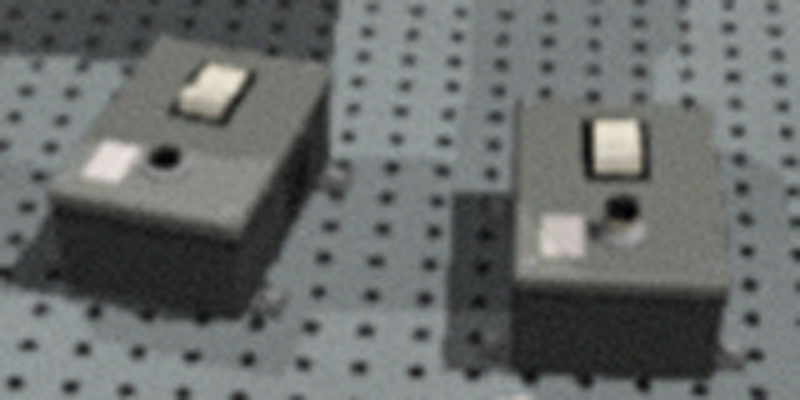

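View pics/zb.png

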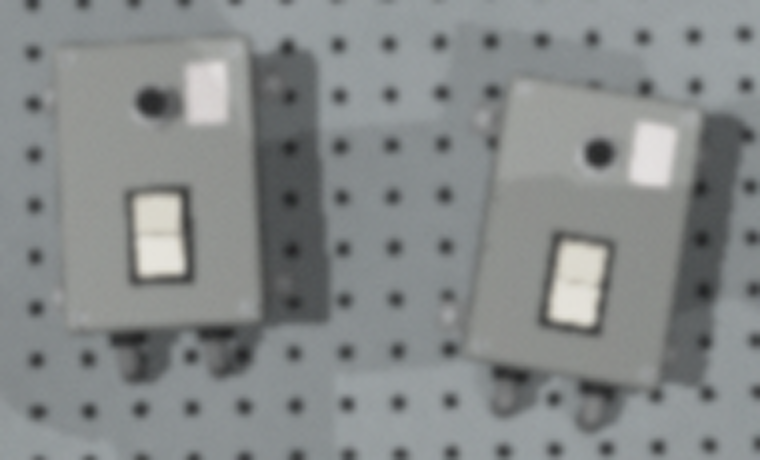

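The scene view's right box (top view's left, y>0) is tripped: its black cap at zoomed (622,208) sits above a white stem and collar. The other box's cap (165,157) sits on its collar. I'll localise the rocker bezel, cap and lid in the top and scene views.

```bash
cat > h.py <<'E'
import cv2,numpy as np,pickle
def K(d):
    f=d["image"].shape[0]/2/np.tan(np.radians(d["fov_y"])/2)
    return np.array([[f,0,d["cx"]],[0,f,d["cy"]],[0,0,1.]])
def ray(d,px):
    p=cv2.undistortPoints(np.array(px,float).reshape(-1,1,2),K(d),np.array(d["D"],float)).reshape(-1,2)
    v=np.c_[p,np.ones(len(p))]@np.array(d["rotation"]).T
    return v
def plane(d,px,z):
    v=ray(d,px);e=np.array(d["eye"]);return e+v*((z-e[2])/v[:,2])[:,None]
def proj(d,P):
    R=np.array(d["rotation"]);P=np.array(P,float).reshape(-1,3)
    rv=cv2.Rodrigues(R.T)[0];t=-R.T@np.array(d["eye"])
    return cv2.projectPoints(P,rv,t,K(d),np.array(d["D"],float))[0].reshape(-1,2)
def blobs(m,lo,hi):
    n,l,s,c=cv2.connectedComponentsWithStats(m.astype(np.uint8))
    return [(i,s[i],c[i],l==i) for i in range(1,n) if lo<=s[i][4]<=hi]
E
python3 - <<'E'
from h import *
d=pickle.load(open("pics/top.pkl","rb"));im=d["image"]
hsv=cv2.cvtColor(im,cv2.COLOR_BGR2HSV)
roi=np.zeros(im.shape[:2],bool);roi[190:275,190:360]=1
g=im.max(2)
for nm,m,z in [("dark",(g<65)&roi,.088),("white",(im.min(2)>165)&roi,.092)]:
    for i,s,c,_ in blobs(m,15,900): print(nm,s,c.round(1),plane(d,c,z).round(4), plane(d,c,.107).round(4))
c=np.array([[58,42],[246,40],[262,318],[68,328]])/4+[180,185]
P=plane(d,c,.085);print(P,P.mean(0))
e=(P[0]+P[1]-P[2]-P[3])/2;print(np.linalg.norm(e),np.degrees(np.arctan2(e[1],e[0])))
d=pickle.load(open("pics/scene.pkl","rb"))
print("scene cap",plane(d,np.array([622,208])/5+[200,165],.107), "rocker",plane(d,np.array([616,148])/5+[200,165],.0945))
E
```

```text
dark [215 208   6   5  25] [217.4 210.1] [[0.6064 0.158  0.088 ]] [[0.6045 0.1561 0.107 ]]
dark [327 221   5   5  21] [329.2 222.9] [[ 0.5643 -0.138   0.088 ]] [[ 0.563  -0.1361  0.107 ]]
dark [230 267   9   3  20] [234.  267.8] [[0.4523 0.117  0.088 ]] [[0.4524 0.1156 0.107 ]]
dark [208 268   9   4  22] [212.4 269.3] [[0.4499 0.1741 0.088 ]] [[0.4501 0.172  0.107 ]]
white [226 196  14  21 190] [232.  206.7] [[0.6139 0.1189 0.092 ]] [[0.6123 0.1177 0.107 ]]
white [337 215  13  17 192] [342.8 223. ] [[ 0.5627 -0.1737  0.092 ]] [[ 0.5616 -0.1717  0.107 ]]
white [214 234  12  20 208] [219.2 243.2] [[0.518  0.1545 0.092 ]] [[0.5174 0.153  0.107 ]]
white [318 246  13  20 205] [323.9 255.4] [[ 0.4785 -0.1205  0.092 ]] [[ 0.4783 -0.1192  0.107 ]]
[[0.64746706 0.21908073 0.085     ]
 [0.64540286 0.09334684 0.085     ]
 [0.46029635 0.08676815 0.085     ]
 [0.45701018 0.21514607 0.085     ]] [0.55254411 0.15358545 0.085     ]
0.1878552505354349 1.6034936290570587
scene cap [[0.60922717 0.15947001 0.107     ]] rocker [[0.52843751 0.15643941 0.0945    ]]
```

Box axis is about 1° from world x. Estimates: cap about (0.605,0.157), rocker about (0.518,0.154). I'll shut the gripper, hover, and refine with the wrist camera.

```bash
python3 - <<'E'
from plant import *
from h import *
print(current_eef_rot().round(3) if hasattr(current_eef_rot(),'round') else current_eef_rot())
def R(psi):
    x=np.array([np.cos(psi),np.sin(psi),0]);z=np.array([0,0,-1.]);return np.c_[x,np.cross(z,x),z]
for psi in (0.02,0.02+np.pi):
    print(psi,ik([0.56,0.155,0.28],R(psi)),ik([0.49,0.155,0.09],R(psi)))
robot.move_gripper(0.0,20)
robot.goto([0.54,0.155,0.25],R(0.02))
print(current_time_s(),current_tcp_pos(),current_joint_pos(),current_width())
d=optics.capture("wrist");pickle.dump(d,open("pics/w1.pkl","wb"));cv2.imwrite("pics/w1.png",d["image"])
print(d["eye"],current_force())
E
```

```text
[[ 0.97   0.243 -0.   ]
 [ 0.243 -0.97   0.001]
 [ 0.    -0.001 -1.   ]]
0.02 [ 0.04509109  0.06321066  0.1430738   1.65065947  0.         -3.11650157] [ 0.05144098 -0.13756586 -0.39879209  1.3095701   0.         -3.11015167]
3.161592653589793 [0.04509109 0.06321066 0.1430738  1.65065947 0.         0.02509109] [ 0.05144098 -0.13756586 -0.39879209  1.3095701   0.          0.03144098]
4.625 [0.54007655 0.15468588 0.24994649] [ 4.61968696e-02 -7.65804713e-03  1.60847331e-02  1.59463350e+00
 -6.63608960e-05 -3.11455610e+00] 0.0019879764334228586
[0.61440239 0.15572443 0.39110646] [ 1.08626417 -0.14339214  0.93509622]
```

View pics/w1.png

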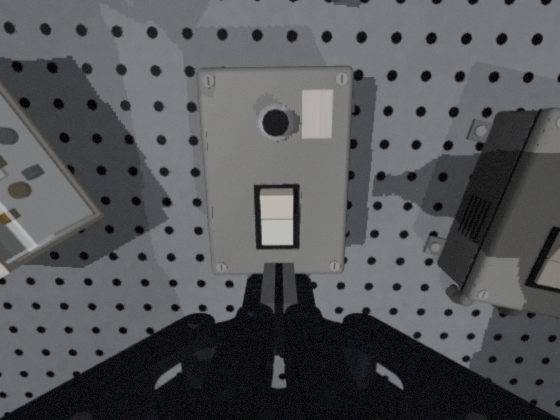

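The wrist view shows the tripped box head on: cap about (275,122), bezel centre about (277,217), shut fingertips at about (279,270). Now measuring.

```bash
python3 - <<'E'
from h import *
d=pickle.load(open("pics/w1.pkl","rb"));im=d["image"]
g=im.max(2)
roi=np.zeros(g.shape,bool);roi[75:255,215:340]=1
m=(g<50)&roi
for i,s,c,l in blobs(m,80,5000):
    ys,xs=np.nonzero(l);pts=np.c_[xs,ys].astype(np.float32)
    r=cv2.minAreaRect(pts);print("dark",s,c.round(1),r, plane(d,r[0],.0885).round(4),plane(d,r[0],.107).round(4))
    if s[4]>800:
        P=plane(d,cv2.boxPoints(r),.0885);print(P.round(4))
for i,s,c,l in blobs((im.min(2)>150)&roi,200,5000): print("white",s,c.round(1),plane(d,c,.0935).round(4))
S=plane(d,[[208,81],[342,79],[335,267],[221,268]],.085);print("screws",S.round(4),S.mean(0))
e=(S[0]+S[1]-S[2]-S[3]);print(np.degrees(np.arctan2(e[1],e[0])))
lid=plane(d,[[201,68],[352,66],[346,273],[212,275]],.085);print(lid.round(4),lid.mean(0));e=lid[0]+lid[1]-lid[2]-lid[3];print(np.degrees(np.arctan2(e[1],e[0])),np.linalg.norm(e)/2)
E
```

```text
dark [263 110  26  26 509] [275.3 122.5] ((275.0, 122.50000762939453), (24.748737335205078, 24.748737335205078), 45.0) [[0.6046 0.1585 0.0885]] [[0.6052 0.1583 0.107 ]]
dark [254 184  45  65 818] [277.1 215.7] ((276.0, 216.0), (64.0, 44.0), 90.0) [[0.5205 0.1562 0.0885]] [[0.5263 0.1562 0.107 ]]
[[0.5505 0.1767 0.0885]
 [0.5513 0.1368 0.0885]
 [0.4887 0.1345 0.0885]
 [0.4879 0.1768 0.0885]]
white [ 302   90   31   49 1455] [316.6 113.4] [[0.6128 0.1237 0.0935]]
white [260 195  33  24 746] [276.5 206.8] [[0.5309 0.1559 0.0935]]
white [262 220  31  25 773] [277. 232.] [[0.5065 0.155  0.0935]]
screws [[0.6368 0.2152 0.085 ]
 [0.6406 0.103  0.085 ]
 [0.4677 0.0969 0.085 ]
 [0.4644 0.2098 0.085 ]] [0.55237095 0.15624058 0.085     ]
1.9158728587973521
[[0.6467 0.2206 0.085 ]
 [0.6506 0.0955 0.085 ]
 [0.4613 0.0855 0.085 ]
 [0.4566 0.219  0.085 ]] [0.55381479 0.15515548 0.085     ]
1.7482513246102782 0.18979396260248807
```

Agreed estimates: pivot (0.519,0.1553), cap (0.605,0.158), yaw 0.03. Pressing off first.

```bash
cat >> h.py <<'E'
PIV=np.array([.519,.1553]);CAP=np.array([.605,.158]);YAW=.03
U=np.array([np.cos(YAW),np.sin(YAW)])
def R(psi=YAW):
    x=np.array([np.cos(psi),np.sin(psi),0]);z=np.array([0,0,-1.]);return np.c_[x,np.cross(z,x),z]
E
python3 - <<'E'
from plant import *
from h import *
p=PIV+.021*U
robot.goto([*p,.125],R())
f0=np.array(current_force())
print(robot.move_linear([*p,.0905],feed=.03,max_force=14),current_tcp_pos(),np.array(current_force())-f0)
robot.move_linear([*p,.135],feed=.1)
robot.goto([*(PIV-.01*U),.25],R())
d=optics.capture("wrist");pickle.dump(d,open("pics/w2.pkl","wb"));cv2.imwrite("pics/w2.png",cv2.resize(d["image"][50:300,180:380],None,fx=2.4,fy=2.4))
d=optics.capture("scene");cv2.imwrite("pics/s2.png",cv2.resize(d["image"][165:245,200:360],None,fx=5,fy=5))
print(current_time_s())
E
```

```text
True [0.53976774 0.15592741 0.09153534] [-0.50244009  0.54602326  5.05612985]
7.575
```

View pics/w2.png

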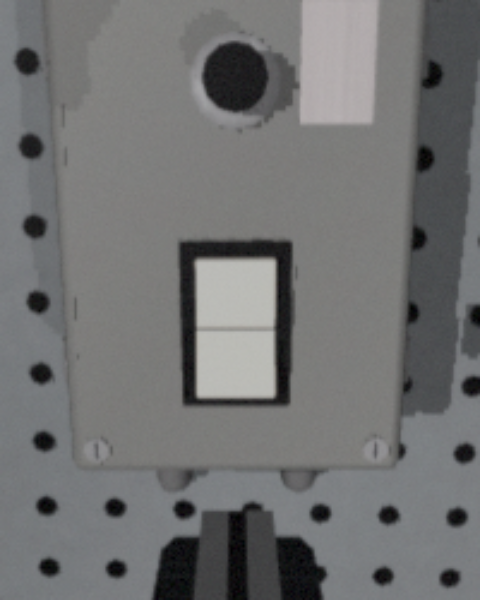

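View pics/s2.png

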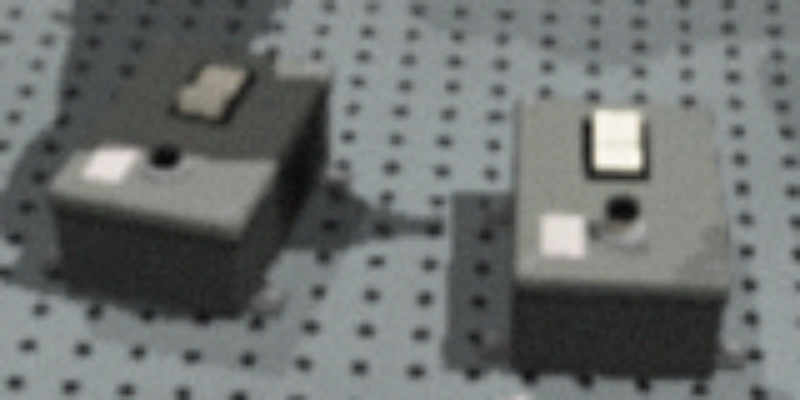

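Rocker is off: the press bottomed at z=0.0915, and the conduit half now stands higher (scene zoom top edge at row 108, was 118). Now the overload button.

```bash
python3 - <<'E'
from plant import *
from h import *
p=CAP
robot.goto([*p,.135],R())
f0=np.array(current_force())
print(robot.move_linear([*p,.0938],feed=.03,max_force=16),current_tcp_pos(),np.array(current_force())-f0)
robot.sleep(.2);print(current_tcp_pos())
robot.move_linear([*p,.135],feed=.1)
robot.goto([*(PIV-.01*U),.25],R())
d=optics.capture("wrist");pickle.dump(d,open("pics/w3.pkl","wb"));cv2.imwrite("pics/w3.png",cv2.resize(d["image"][50:300,180:380],None,fx=2.4,fy=2.4))
d=optics.capture("scene");cv2.imwrite("pics/s3.png",cv2.resize(d["image"][165:245,200:360],None,fx=5,fy=5))
print(current_time_s())
E
```

```text
False [0.60492763 0.15799018 0.09501363] [-6.33076272 -0.53185235  9.10107879]
[0.60492634 0.15801312 0.09501797]
11.2583
```

View pics/w3.png

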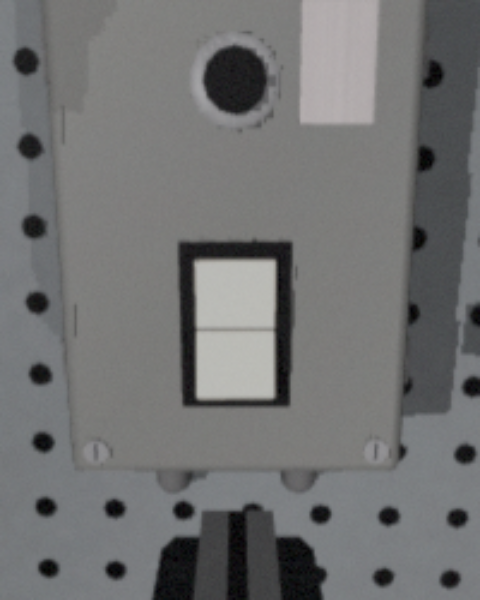

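View pics/s3.png

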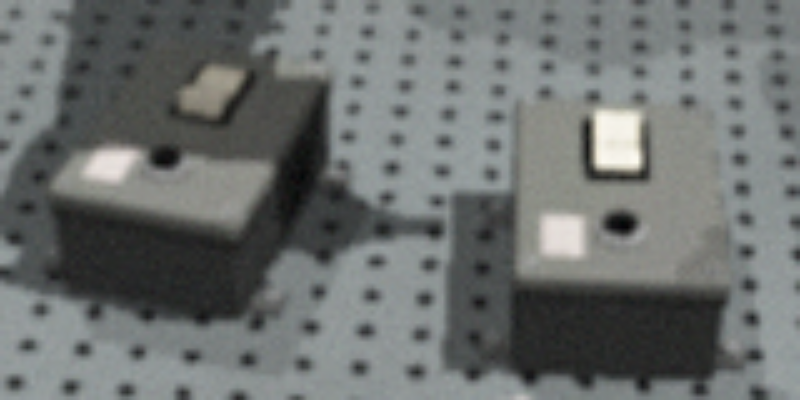

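Button latched in: it bottomed at 95.0 mm, the cap now sits in its collar (scene zoom (622,223)) and the rocker is still off. Now rocker on.

```bash
python3 - <<'E'
from plant import *
from h import *
p=PIV-.021*U
robot.goto([*p,.125],R())
f0=np.array(current_force())
print(robot.move_linear([*p,.0905],feed=.03,max_force=14),current_tcp_pos(),np.array(current_force())-f0)
robot.move_linear([*p,.135],feed=.1)
robot.goto([*(PIV-.01*U),.25],R())
d=optics.capture("wrist");cv2.imwrite("pics/w4.png",cv2.resize(d["image"][50:300,180:380],None,fx=2.4,fy=2.4))
d=optics.capture("scene");cv2.imwrite("pics/s4.png",cv2.resize(d["image"][165:245,200:360],None,fx=5,fy=5))
cv2.imwrite("pics/s4f.png",d["image"])
print(current_time_s(),current_tcp_pos())
E
```

```text
True [0.49782726 0.15467222 0.091497  ] [-1.04704552  0.05719361  5.2369366 ]
14.1417 [0.50833195 0.15495808 0.24827392]
```

View pics/w4.png

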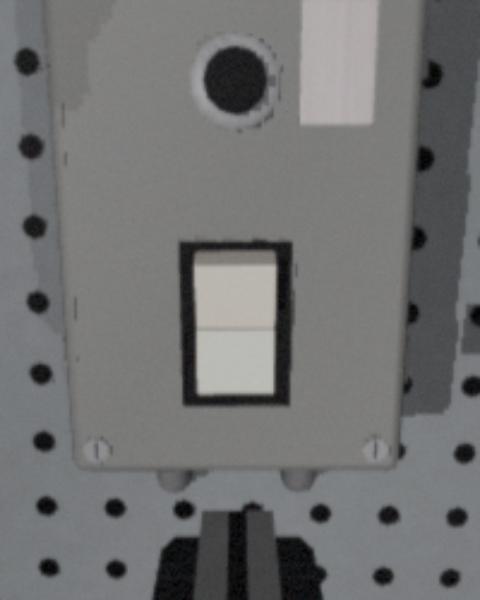

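View pics/s4.png

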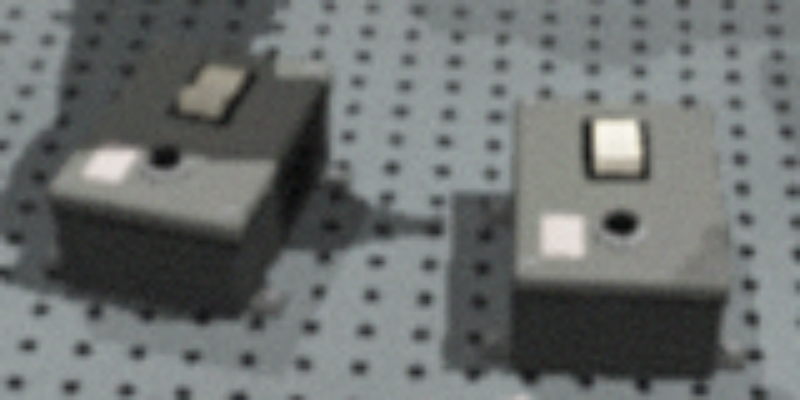

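View pics/s4f.png

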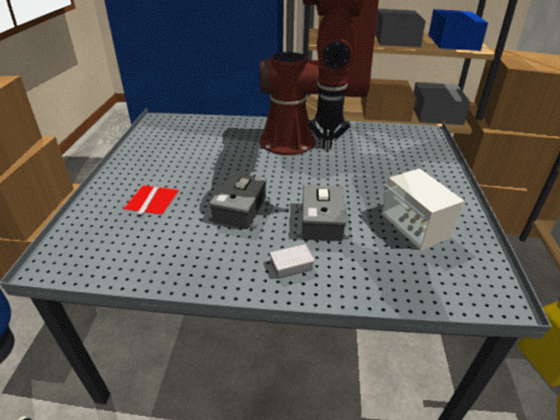

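The rocker is on again (the button-side half stands up, as at the start) and the cap is still in its collar. Everything else is where it was, and the hand is about 15 cm above the lid. Handing in.

```bash
python3 - <<'E'
from plant import *
robot.sleep(.3);print(current_force(),current_tcp_pos());robot.close_job()
E
```

```text
[1.46653566 0.02277937 0.21318679] [0.5086763  0.15497314 0.24934262]
the job is handed in; nothing more can be done
```

The tripped box has been reset and the job handed in, about 14.5 s into the run. It was the box on the robot's left (y > 0).

| Step | Where the press stopped | Check afterwards |
|---|---|---|
| Rocker to off | 91.5 mm, level as described | Pictures showed the half towards the conduits standing up |
| Overload button in | 95.0 mm, fully in | Cap stayed in its collar |
| Rocker to on | 91.5 mm | Pictures showed the half towards the button standing up, as at the start |

- **Final view:** the other box and the things lying around look unmoved, judged by eye. The hand is about 15 cm above the lid, with no significant force on the tool.
- **Failed or disagreeing checks:** no check failed. The camera estimates of the rocker and button positions differed by a few millimetres, up to about 10 mm for the rocker along x in the scene view. I used the close-up wrist view, which the press heights fitted.
- **Button press:** it ended by reaching its target height rather than the force limit. It met the stop at 95.0 mm with about 9 N downward and 6 N sideways.

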